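Set up the bench slicer: click the turret on, set and clamp the length stop

ROBOT

A 6-joint arm with a two-finger parallel gripper is mounted at the origin on the work surface. World frame = base frame: x ahead of the robot, y to its left, z up, the work surface at z = 0. Lengths are in mm, angles in rad, forces in N, time in s.
With the tool pointing down it reaches from about 350 to 975 mm from the base axis. Payload 7.1 kg.
Tool frame: the origin (TCP) lies midway between the tips of the shut fingers; the grasp point (between the pads) lies 19 mm behind it (ctrl.grip_depth is the distance from the TCP to the grasp point, in mm); z points along the fingers, y is the line along which they close (so a half turn about z gives the same grasp; the last joint's range is limited). The gripper opens to 88 mm and grips with 3 to 60 N. Pads are 20 mm wide; open, the fingers measure 115 mm over their backs; the gripper's body (75 mm by 178 mm) begins 61 mm behind the grasp point.
Start: joints at [1.204, 0.423, 1.63, -0, 1.089, -0.019], TCP at [212.987, 587.572, 190.375] pointing down, gripper open.
Joint ranges: [-3, 3], [-0.9, 2.11], [0.09, 2.58], [-1.31, 4.45], [0.11, 2.69], [-2.54, 2.54]. Speed limits (rad/s): [2.39, 2.39, 3.01, 3.14, 3.14, 3.14].

INTERFACE

Orientations are given as a rotation vector (axis times angle).
In Python, from workcell import ctrl, cams gives the robot as it stands.
- The arm moves only by the tool move_arm, never from a script. Its argument "steps" is a list of rows, each a list of 3 entries, a list of its own where there are three numbers: the shift along the tool's x, y, z in units of 25 mm (1.0 is 25 mm), then the turn about the tool's z in units of 5 degrees (1.0 is 5 degrees), then the closure, from 0 (fully open) to 1 (shut). A call has 1 to 20 rows; each row shifts and turns the commanded pose from where the row before left it, along the tool's axes as they then stand; what a row does not reach is not made up. A row lasts 1/12 s, in which the tool goes at most 41.7 mm and 7.16 degrees, less where a joint would pass 70% of its speed; a pose out of reach is approached as far as the arm can. A call is refused whole if a number of a shift passes 1 or a number of a turn 1, either way. A call with a gripper value outside its range is refused whole. The fingers move at their own pace and stop on an object; the grip force is fixed at half the most. Time passes only in rows, so rows that do not move let the fingers close. It gives the time, the measured TCP pose, the force, the opening and the grip force at its end, in the units of the state.
- ctrl.get_obs(): the state, without advancing time (a new reading comes with each control period).
- cams.get_image(name): name is "side" or "top"; returns a dict with "image" (400x640x3 uint8, red, green, blue), "camera_matrix" (3x3 intrinsics, pixels), "xyz" and "rotation" of the camera in the world. Camera axes: x right, y down, z forward; pixel columns grow to the right and rows downward; lengths in mm; the calibration is good to about 2 mm. A picture is of the moment at which its call begins. There is no depth.
- ctrl.close_job(): hands the job in; it is judged then, once.
Trained networks look in the newest picture that a camera, given by its name, has taken for a name from the list of things; names that differ only in an ending like _2 or _b are one class to them, and where a whole thing is asked for, a point or a joint stands for the part that bears it (a point fixed in the world has none). Each returns a list of dicts, best first, with "p" (0 to 1); they miss things now and then, are a little off and sometimes report something else, mostly with a low value. They report only what shows in the picture. A call takes as long as a camera call.
- cams.boxes_of(camera, thing): "rect" ([centre column, centre row, width, height] in pixels, round what is visible of it).
- cams.cut_out(camera, thing): "pixels" (400x640 bool, what is visible of it) and "rect" ([centre column, centre row, width, height] in pixels, round what is visible of it).
The state is a dict: "t": time; "qpos": joint angles; "qvel": joint speeds; "joint_torque": joint torques, N m; "ee_pos": TCP position; "orientation": TCP orientation; "ft_force": force on the tool from outside, world axes, zero at the start; "moment": the same for the moment, N m; "width": finger opening in mm; "grasp_force": force on a finger pad.
Only numpy, scipy, OpenCV 4.12 (cv2) and the standard library are available. Lean on these libraries where they do the work, as an engineer would, in place of code of your own. Each camera call takes 0.05 s, during which the arm holds its last target. There are 200 camera calls.

TASK

Set up the bench slicer: first turn its blade turret one click clockwise, so that the green-tabbed cutter sits at the orange pointer, and let go; then draw the sprung leg out until its blue crossbar lines up with the red mark, lever still open. Keeping the leg on the mark, squeeze the yellow cam lever fully closed against the leg's black grip and finish while still holding lever and grip squeezed together. Leave the mug, canister and pepper mill where they stand.

Things in the scene. Friction and masses are not known exactly. Their poses are not given: they have to be found in the camera images.
- slicer: Bench slicer fixed to the worktop: white base 180 (x) x 420 (y) x 20 mm. Origin: centre of underside, z up. Turret axis at x 0, y +140 mm. A grey sleeve (44 x 50 mm, top z 56 mm) spans y -15 to +35 at x 0; the leg slides in it along y and comes out to -y. Orange pointer (10 mm wide) on the sleeve to y 72, top z 61. Ruler along y at x 53 to 83, top z 22. Tallest: turret bar, z 94.
- turret (a joint): Blade turret: steel disc 132 mm across, top at z 52 mm, colour-tabbed cutters 60 degrees apart. Rad, growing clockwise seen from above. Detents at 0 (white tab at the pointer; the start), 1.047 (green, the next) and 2.094 (blue); range -0.12 to 2.21. About 0.2 N m takes it from one to the next; let go near a detent it settles there.
- turret_grip (a point): On the turret axis, z 82 mm, 12 mm under the top of its black grip bar. Bar 60 x 14 mm, z 60 to 94 mm, lying along this point's x axis (the slicer's x when the turret is at 0), turning with the turret. Pinch it across the 14 mm from above.
- grip_head: Grip at the end of the sprung leg; axes as the slicer's. Origin on the index line at worktop height, at slicer x 0; y -75 mm when fully in (the start), to -162 fully out. Black block: x -10 to 10, y -34 to 26, z 38 to 86 mm. Blue crossbar: x 9 to 53, y -5 to 5, z 43 to 85, white index line on top at y 0. The index must come to the mark's slicer y, within 5 mm.
- lever_arm: Yellow cam lever, 8 x 65 mm, z 44 to 84 mm, on the leg. Origin on its vertical hinge, at x -14, y -28, z 44 mm of grip_head; its y runs to the free end, towards the sleeve. Open, that end leans out to -x. Closed, block and lever are 28 mm wide together (x -18 to 10 of grip_head): fingers centred on x -4, some 74 mm apart, beside the crossbar's +y side, shut it by closing along x.
- lever_tip (a point): Top of the lever, 60 mm from its hinge, 5 mm from the free end. The lever starts open by 0.28 to 0.38 rad (most 0.40); 0 is closed, flat along the block's -x side. Hinge friction 0.06 N m; it stays where left.
- mark: Red clip fixed on the ruler: 30 x 12 mm foot, 3 mm red fin across it, top at z 32 mm. Origin under its middle, on the ruler top (z 22); axes as the slicer's. At slicer x 70, y -155 to -110 mm: the index line of grip_head must come to the same slicer y, within 5 mm.
- mug: White mug, 80 mm across, 92 mm high, to be left alone; origin under its centre.
- canister: White canister with brown lid, 100 mm across, 108 mm high, to be left alone; origin under its centre.
- pepper_mill: Dark wooden pepper mill, 52 mm across, 115 mm high, to be left alone; origin under its centre.
- crossbar (a point): Middle of the crossbar's sleeve-side (+y) face, z 64 mm; axes as the slicer's. A finger here, pushing to the slicer's -y, draws the leg out. A return spring pulls the leg in with 2.3 N fully in, 3.5 N at 80 mm out (friction 0.8 N), so it stays against that finger; let go, it slides back in, and the cam does not stop that: keep holding.

How it is judged:
By the outcome, as a careful person would: the job done as asked, in the order asked, and still so for the second after the job is handed in, while the arm keeps its last pose, push and grip.
It also fails if it takes over 48 s, if anything falls off the work surface, if the arm or the gripper's body presses on something with over 40 N, if the wrist force passes 120 N, or if a joint passes its speed limit or range.

## Working session

There is one attempt and no reset: what is moved stays moved. The work goes in short steps, Python scripts to look and compute and a tool call to move; the robot and the scene stay as the last step left them, time stands still between calls to the robot, and variables do not carry over. Pictures are saved under pics/ and viewed, at most 10 in all, crops included, and the job is handed in when it is done.

Besides the shell and the picture viewer there is one more tool, called after "Emit:" as a command line: name --argument value ..., lists and objects as JSON in quotes. move_arm: Moves the arm, as the interface text tells. Its arguments: {"type":"object","properties":{"steps":{"type":"array"}},"required":["steps"]}

```bash
mkdir -p pics; ls
python3 - <<'E'
from workcell import ctrl,cams
import cv2,numpy as np
o=ctrl.get_obs(); print(o['t'],o['ee_pos'],o['orientation'],o['width'])
for c in ("top","side"):
    d=cams.get_image(c); cv2.imwrite(f"pics/{c}0.png",d["image"][:,:,::-1])
    print(c,d["camera_matrix"].tolist(),d["xyz"],np.array(d["rotation"]).round(4).tolist())
    for t in ["slicer","turret","grip_head","lever_arm","mark","mug","canister","pepper_mill"]:
        r=cams.boxes_of(c,t)
        print(t,[(np.round(x["rect"],1).tolist(),round(x["p"],2)) for x in r[:2]])
print(ctrl.get_obs()['t'])
E
```

```text
pics
0.0 [212.79044957 587.04131181 189.61431127] [-5.43534173e-01 -3.09392780e+00  2.27667526e-03] 88.03727396122568
top [[433.36571681992143, 0.0, 320.25959876318774], [0.0, 433.36571681992143, 202.09721057947021], [0.0, 0.0, 1.0]] [ 433.64436536    2.59641379 1180.72447602] [-2.111, 2.1333, -0.2191]
slicer [([280.6, 263.8, 164.6, 74.0], 0.64)]
turret [([228.0, 260.1, 45.0, 52.1], 0.69)]
grip_head [([287.2, 258.4, 69.2, 36.7], 0.94)]
lever_arm [([307.4, 271.2, 22.9, 10.2], 0.57)]
mark []
mug [([492.2, 226.9, 52.2, 34.7], 0.84)]
canister [([150.8, 217.9, 50.9, 39.0], 0.6)]
pepper_mill [([307.1, 153.2, 18.8, 27.5], 0.75), ([310.0, 269.6, 27.7, 12.6], 0.51)]
side [[493.33890951549944, 0.0, 318.4995843775397], [0.0, 493.33890951549944, 195.83931314034984], [0.0, 0.0, 1.0]] [ 168.73189472 -947.48632623 1074.21770879] [-2.2526, 0.5663, -0.2205]
slicer [([266.3, 218.2, 104.0, 109.5], 0.63)]
turret [([248.2, 181.2, 39.9, 30.9], 0.62)]
grip_head [([271.3, 212.1, 40.6, 36.9], 0.92)]
lever_arm [([264.2, 219.6, 17.2, 18.9], 0.77)]
mark [([304.8, 232.1, 8.7, 2.2], 0.47)]
mug [([398.7, 336.1, 43.0, 50.8], 0.56)]
canister [([254.6, 135.9, 29.0, 41.6], 0.95), ([359.1, 186.9, 16.1, 35.3], 0.6)]
pepper_mill [([356.5, 186.4, 12.4, 34.4], 0.83)]
0.9
```

Run:
```python
import cv2
a=cv2.imread('pics/top0.png')[200:325,170:390]; b=cv2.imread('pics/side0.png')[140:290,190:390]
cv2.imwrite('pics/topc.png',cv2.resize(a,(792,450),interpolation=cv2.INTER_CUBIC))
cv2.imwrite('pics/sidec.png',cv2.resize(b,(800,600),interpolation=cv2.INTER_CUBIC))
```

```text
(no output)
```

View pics/topc.png

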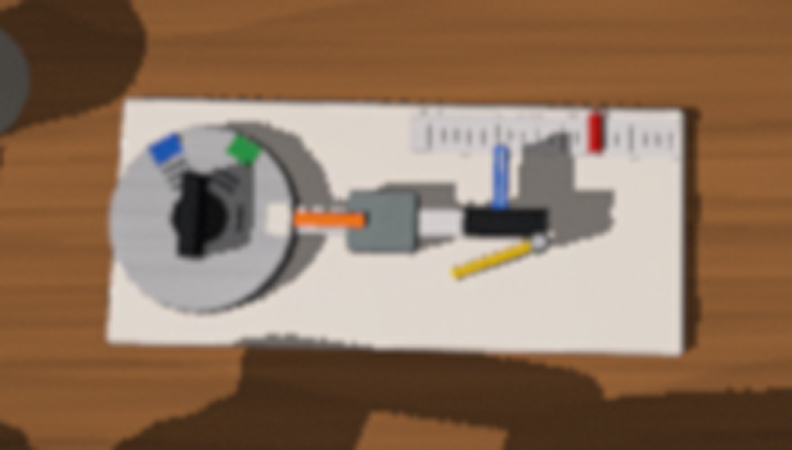

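View pics/sidec.png

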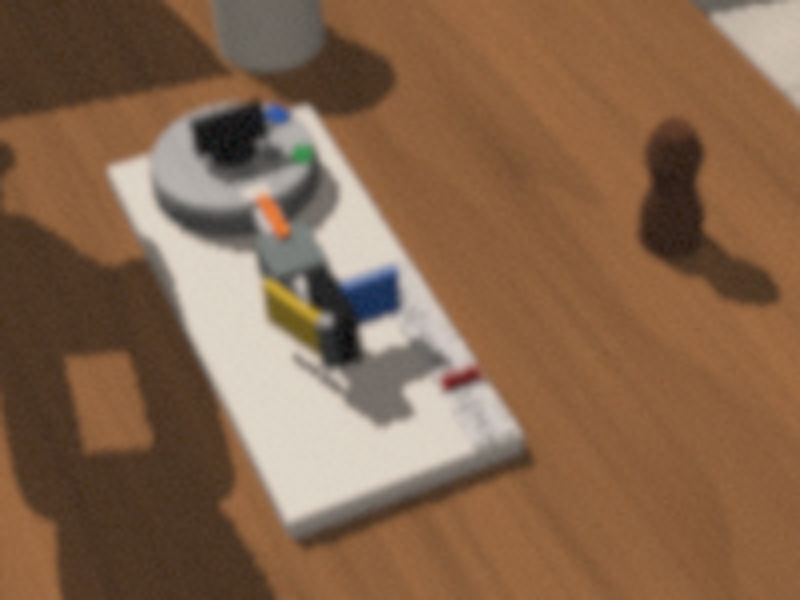

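View pics/top0.png

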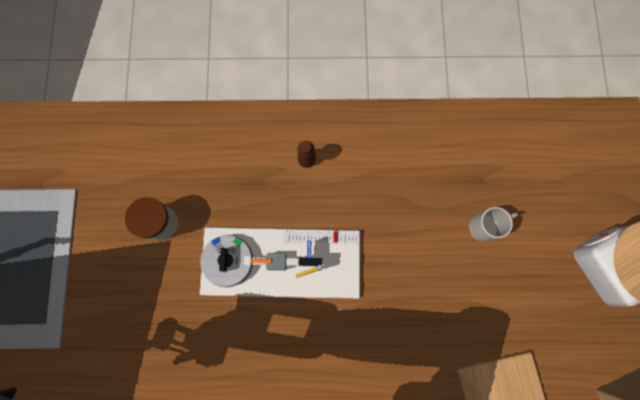

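```bash
cat > h.py <<'E'
import numpy as np,cv2
from scipy.spatial.transform import Rotation as R
from scipy.optimize import least_squares
def proj(d,P):
    Rm=np.array(d["rotation"]); Rm=R.from_rotvec(Rm).as_matrix() if Rm.shape==(3,) else Rm
    q=(np.atleast_2d(P)-d["xyz"])@Rm; q=q@np.array(d["camera_matrix"]).T
    return q[:,:2]/q[:,2:]
def s2w(p,P):
    c,s=np.cos(p[2]),np.sin(p[2]); P=np.atleast_2d(P)
    return np.c_[p[0]+c*P[:,0]-s*P[:,1],p[1]+s*P[:,0]+c*P[:,1],P[:,2]]
E
python3 - <<'E'
from h import *
from workcell import ctrl,cams
D={c:cams.get_image(c) for c in("top","side")}
T=lambda u:(np.array(u)+.5)/3.6-.5+[170,200]
S=lambda u:(np.array(u)+.5)/4-.5+[190,140]
pts=[("top",T((124,99)),(90,210,20)),("top",T((683,109)),(90,-210,20)),("top",T((683,354)),(-90,-210,20)),("top",T((107,342)),(-90,210,20)),
("side",S((293,522)),(-90,-210,20)),("side",S((522,440)),(90,-210,20)),("side",S((108,168)),(-90,210,20)),
("top",T((295,219)),(0,72,61)),("side",S((263,197)),(0,72,61)),
("top",T((197,214)),(0,140,94)),
("top",T((501,146)),(53,-75,85)),("side",S((399,267)),(53,-80,85))]
def f(p,raw=False):
    r=np.array([proj(D[c],s2w(p,P))[0]-u for c,u,P in pts]); return r if raw else r.ravel()
s=least_squares(f,[400,100,0],loss='soft_l1'); print(s.x); print(f(s.x,True).round(2))
p=s.x
# per-camera
for c in("top","side"):
    g=lambda p:np.concatenate([proj(D[c],s2w(p,P))[0]-u for cc,u,P in pts if cc==c])
    print(c,least_squares(g,p).x)
for c,u in(("top",T((596,113))),("top",T((596,152))),("side",S((461,373))) ):
    print(c,u,[ (y,proj(D[c],s2w(p,[(70,y,32)]))[0].round(1)) for y in(-155,-130,-110)])
for c in("top","side"):
    im=D[c]["image"].astype(int); m=(im[...,0]>110)&(im[...,1]<50)&(im[...,2]<50)
    v,u=np.nonzero(m); k=(u>200)&(u<380)&(v>190)&(v<260); print(c,u[k],v[k])
print("tcp",proj(D["top"],[212.8,587,190]),proj(D["side"],[212.8,587,190]))
print(ctrl.get_obs()['t'])
E
```

```text
[ 5.04088948e+02  9.67538781e+01 -3.03434366e-02]
[[ 0.16 -0.52]
 [ 0.65 -0.19]
 [ 0.57  0.04]
 [-0.03  0.27]
 [-1.26  0.62]
 [ 0.83 -1.53]
 [-0.98 -0.48]
 [-0.02 -0.19]
 [-0.7  -0.63]
 [-2.1  -0.19]
 [ 0.46 -0.44]
 [-0.04  1.06]]
top [ 5.03691725e+02  9.65856911e+01 -2.99548853e-02]
side [ 5.05224110e+02  9.56866728e+01 -3.47449360e-02]
top [335.19444444 231.02777778] [(-155, array([339.8, 236.2])), (-130, array([330.4, 236. ])), (-110, array([322.9, 235.8]))]
top [335.19444444 241.86111111] [(-155, array([339.8, 236.2])), (-130, array([330.4, 236. ])), (-110, array([322.9, 235.8]))]
side [304.875 232.875] [(-155, array([306.2, 234.9])), (-130, array([302.6, 229.3])), (-110, array([299.8, 224.9]))]
top [335 336 335 336 335 336 335 336 335 336 335 336 335 336 335 336 335 336] [232 232 233 233 234 234 235 235 236 236 237 237 238 238 239 239 240 240]
side [308 305 302] [233 234 235]
tcp [[ 43.14199732 397.36778958]] [[119.48355067 113.90642422]]
1.0
```

Emit:
move_arm --steps '[[[0, 0, 0], -0.91, 0], [[0, 0, 0], -0.91, 0], [[0, 0, 0], -0.91, 0], [[0, 0, 0], -0.91, 0], [[-0.875, -0.975, 0], 0, 0], [[-0.875, -0.975, 0], 0, 0], [[-0.875, -0.975, 0], 0, 0], [[-0.875, -0.975, 0], 0, 0], [[-0.875, -0.975, 0], 0, 0], [[-0.875, -0.975, 0], 0, 0], [[-0.875, -0.975, 0], 0, 0], [[-0.875, -0.975, 0], 0, 0], [[-0.875, -0.975, 0], 0, 0], [[-0.875, -0.975, 0], 0, 0], [[-0.875, -0.975, 0], 0, 0], [[-0.875, -0.975, 0], 0, 0], [[-0.875, -0.975, 0], 0, 0], [[-0.875, -0.975, 0], 0, 0], [[0, 0, 0], 0, 0], [[0, 0, 0], 0, 0]]'

```text
t: 2.67
ee_pos: [509.6, 236.1, 190.4]
orientation: [0.052, 3.141, 0.0]
ft_force: [-0.5, 0.2, 0.0]
width: 87.6
grasp_force: 0.0
```

```bash
cat >> h.py <<'E'
PS=np.array([504.1,96.7,-0.0303])
def togo(o,sl,yawdeg=0,p=PS):
    """shift (units) in tool axes from obs to slicer-frame TCP point sl; and turn units to tool y at slicer y rotated yawdeg ccw"""
    M=R.from_rotvec(o["orientation"]).as_matrix(); d=s2w(p,sl)[0]-o["ee_pos"]
    a=np.degrees(np.arctan2(M[1,1],M[0,1])); w=np.degrees(p[2])+90+yawdeg
    e=(w-a+90)%180-90
    c,s=np.cos(p[2]),np.sin(p[2]); q=o["ee_pos"]-[p[0],p[1],0]
    print("t",round(o["t"],2),"slicerTCP",np.round([c*q[0]+s*q[1],-s*q[0]+c*q[1],q[2]],1),"shift",(M.T@d/25).round(3),"turn",round(-e/5,3),"F",np.round(o["ft_force"],1),"M",np.round(o["moment"],2),"w",round(o["width"],1),"g",round(o["grasp_force"],1),"q",np.round(o["qpos"],2))
E
python3 - <<'E'
from h import *
from workcell import ctrl,cams
togo(ctrl.get_obs(),(0,140,63))
E
```

```text
t 2.67 slicerTCP [  1.3 139.5 190.4] shift [0.052 0.02  5.094] turn -0.034 F [-0.5  0.2  0. ] M [ 0.06 -0.    0.01] w 87.6 g 0.0 q [ 0.41  0.33  1.77  0.    1.04 -1.13]
```

Emit:
move_arm --steps '[[[0.05, 0.02, 0.9], 0, 0], [[0, 0, 0.9], 0, 0], [[0, 0, 0.9], 0, 0], [[0, 0, 0.9], 0, 0.3], [[0, 0, 0.8], 0, 0.4], [[0, 0, 0.65], 0, 0.5], [[0, 0, 0], 0, 0.7], [[0, 0, 0], 0, 1], [[0, 0, 0], 0, 1], [[0, 0, 0], 0, 1], [[0, 0, 0], 0, 1], [[0, 0, 0], 0, 1], [[0, 0, 0], 0, 1]]'

```text
t: 3.75
ee_pos: [507.9, 237.9, 64.8]
orientation: [0.048, 3.14, 0.001]
ft_force: [-0.2, 0.0, 0.7]
width: 24.6
grasp_force: 0.0
```

Run:
```python
from h import *
from workcell import ctrl,cams
togo(ctrl.get_obs(),(0,140,63))
```

```text
t 3.75 slicerTCP [ -0.4 141.3  64.8] shift [-0.017 -0.051  0.073] turn 0.0 F [-0.2  0.   0.7] M [-0.01 -0.05 -0.03] w 24.6 g 0.0 q [ 0.42  0.51  1.85  0.    0.78 -1.12]
```

Fingers still closing; finish closing, then see.

Emit:
move_arm --steps '[[[0, 0, 0], 0, 1], [[0, 0, 0], 0, 1], [[0, 0, 0], 0, 1], [[0, 0, 0], 0, 1], [[0, 0, 0], 0, 1]]'

```text
t: 4.17
ee_pos: [507.5, 237.7, 64.1]
orientation: [-0.047, -3.141, 0.0]
ft_force: [0.2, -0.4, 0.8]
width: 0.4
grasp_force: 0.0
```

Run:
```python
from h import *
from workcell import ctrl,cams
ims=[]
for c,(x,y) in(("top",(170,200)),("side",(190,120))):
    d=cams.get_image(c); ims.append(cv2.resize(d["image"][y:y+100,x:x+133,::-1],(532,400) if c=="side" else (532,400),interpolation=cv2.INTER_CUBIC)); print(c,(proj(d,[507.5,237.7,64])-[x,y])*4)
cv2.imwrite("pics/g1.png",cv2.resize(np.hstack(ims),(800,300)))
togo(ctrl.get_obs(),(0,140,63))
```

```text
top [[217.45491934 240.05744261]]
side [[226.96125261 219.49082017]]
t 4.27 slicerTCP [ -0.8 141.1  64.1] shift [-0.034 -0.044  0.043] turn 0.001 F [0.2 0.7 0.5] M [ 0.04  0.01 -0.03] w 0.2 g 0.0 q [ 0.42  0.51  1.85  0.    0.78 -1.12]
```

View pics/g1.png

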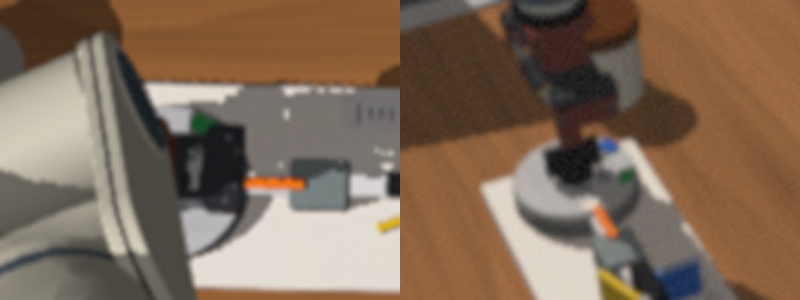

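Run:
```python
from h import *
from workcell import ctrl,cams
d=cams.get_image("side"); x,y=205,110
im=cv2.resize(d["image"][y:y+75,x:x+100,::-1],(800,600),interpolation=cv2.INTER_CUBIC)
T=np.array([507.5,237.7,64.1])
for P,col in((T,(0,255,0)),(T+[0,0,30],(0,255,255)),(T+[0,0,80],(255,255,0)),(s2w(PS,[(30,133,94)])[0],(255,0,255)),(s2w(PS,[(-30,133,94)])[0],(255,0,255)),(s2w(PS,[(-30,133,60)])[0],(255,0,255))):
    q=(proj(d,P)[0]-[x,y]+.5)*8; cv2.circle(im,tuple(int(v) for v in q),5,col,2)
cv2.imwrite("pics/g2.png",im)
```

```text
(no output)
```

View pics/g2.png

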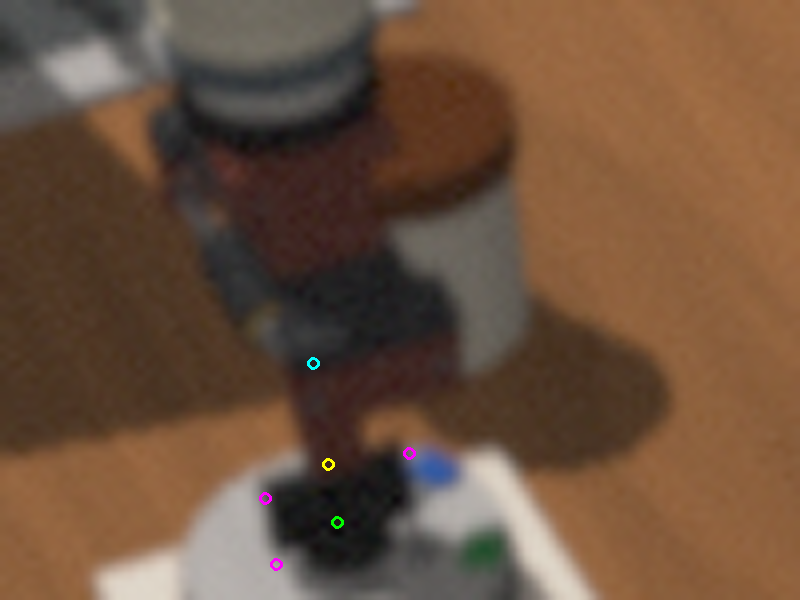

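Emit:
move_arm --steps '[[[0, 0, 0], 1, 1], [[0, 0, 0], 1, 1], [[0, 0, 0], 1, 1], [[0, 0, 0], 1, 1], [[0, 0, 0], 0, 1], [[0, 0, 0], 0, 1]]'

```text
t: 4.82
ee_pos: [507.6, 237.8, 64.1]
orientation: [0.588, 3.086, -0.0]
ft_force: [0.2, 0.5, -1.5]
width: 0.6
grasp_force: 0.0
```

Run:
```python
from h import *
from workcell import ctrl,cams
togo(ctrl.get_obs(),(0,140,63))
ims=[]
d=cams.get_image("side"); x,y=205,110
cv2.imwrite("pics/side1.png",d["image"][:,:,::-1])
im=cv2.resize(d["image"][y:y+75,x:x+100,::-1],(800,600),interpolation=cv2.INTER_CUBIC)
cv2.imwrite("pics/g3.png",im)
for n in ("pics/side0.png","pics/side1.png"):
    i=cv2.imread(n).astype(int); b,g,r=i[...,0],i[...,1],i[...,2]
    for nm,m in (("green",(g>1.5*r)&(g>1.5*b)&(g>40)),("blue",(b>1.4*g)&(b>1.8*r)&(b>80))):
        v,u=np.nonzero(m); k=(u>215)&(u<275)&(v>150)&(v<200); print(n,nm,k.sum(),u[k].mean(),v[k].mean())
```

```text
t 4.82 slicerTCP [ -0.8 141.1  64.1] shift [-0.046 -0.032  0.044] turn -3.968 F [ 0.2  0.5 -1.5] M [0.01 0.02 0.  ] w 0.6 g 0.0 q [ 0.42  0.51  1.85 -0.    0.78 -0.78]
pics/side0.png green 11 265.3636363636364 178.0909090909091
pics/side0.png blue 10 258.5 168.2
pics/side1.png green 6 265.0 178.5
pics/side1.png blue 10 258.5 168.2
```

View pics/g3.png

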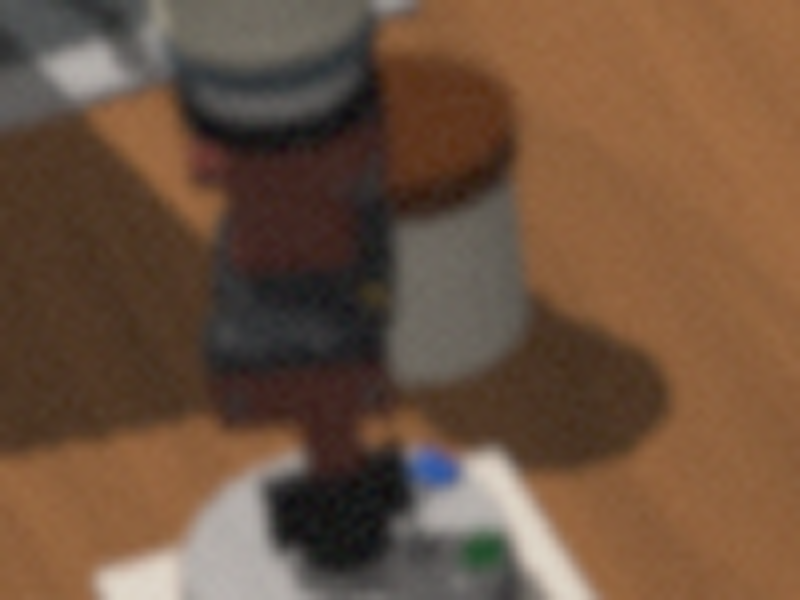

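Run:
```python
from h import *
from workcell import ctrl,cams
out=[]
for c,(x,y) in(("side",(70,50)),("top",(0,300))):
    d=cams.get_image(c); im=cv2.imread(f"pics/{c}0.png")[y:y+100,x:x+100]
    im=cv2.resize(im,(400,400),interpolation=cv2.INTER_CUBIC)
    for P,col in(((212.8,587,190),(0,255,0)),((212.8,587,220),(0,255,255)),((212.8,624,190),(255,255,0)),((212.8,587,270),(255,0,255))):
        q=(proj(d,P)[0]-[x,y]+.5)*4; print(c,q); cv2.circle(im,tuple(int(v) for v in q),4,col,1)
    out.append(im)
cv2.imwrite("pics/s0.png",np.hstack(out)); print(ctrl.get_obs()["t"])
```

```text
side [199.93420268 257.6256969 ]
side [189.08902124 226.27272802]
side [191.1399989  236.29485279]
side [170.39143347 172.21877876]
top [174.56798928 391.47115831]
top [138.52611173 405.82616417]
top [104.5685282 392.4509969]
top [ 72.87284931 431.9749952 ]
4.9667
```

View pics/s0.png

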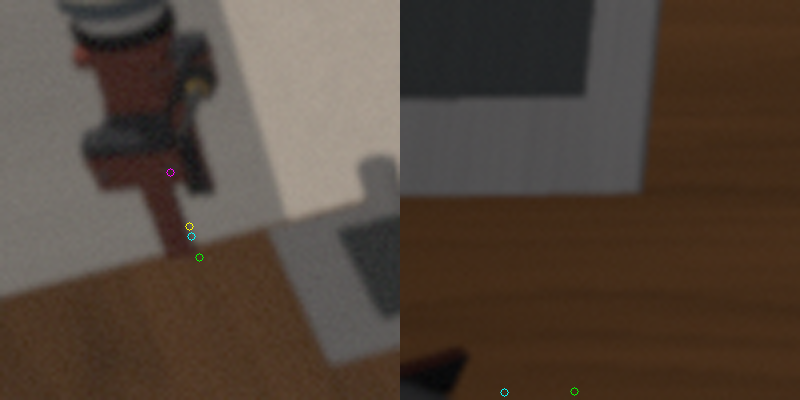

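Emit:
move_arm --steps '[[[0, 0, 0.06], 0, 1], [[0, 0, 0.06], 0, 1], [[0, 0, 0], 0, 1]]'

```text
t: 5.22
ee_pos: [507.7, 237.9, 62.0]
orientation: [0.591, 3.085, 0.0]
ft_force: [-2.8, -1.3, 10.1]
width: 0.5
grasp_force: 5.0
```

Emit:
move_arm --steps '[[[0, 0, -0.4], 0, 1], [[0, 0, 0], -1, 0], [[0, 0, 0], -1, 0], [[0, 0, 0], -1, 0], [[0, 0, 0], -0.97, 0], [[0, 0, 0], 0, 0], [[0, 0, 0], 0, 0], [[0, 0, 0], 0, 0], [[0, 0, 0], 0, 0], [[0, 0, 0], 0, 0], [[0, 0, 0], 0, 0], [[0, 0, 0], 0, 0], [[0, 0, 0], 0, 0]]'

```text
t: 6.3
ee_pos: [507.6, 237.8, 71.1]
orientation: [0.052, 3.141, -0.0]
ft_force: [-0.8, -0.1, -0.1]
width: 76.7
grasp_force: 0.0
```

Run:
```python
from h import *
from workcell import ctrl,cams
togo(ctrl.get_obs(),(0,140,32))
d=cams.get_image("side"); x,y=205,110
im=cv2.resize(d["image"][y:y+75,x:x+100,::-1],(800,600),interpolation=cv2.INTER_CUBIC)
o=ctrl.get_obs(); T=o["ee_pos"]
for P,col in((T+[0,-50,31],(0,255,255)),(T+[0,50,31],(255,255,0)),(T+[0,0,31],(0,255,0))):
    q=(proj(d,P)[0]-[x,y]+.5)*8; cv2.circle(im,tuple(int(v) for v in q),5,col,2)
cv2.imwrite("pics/g4.png",im)
```

```text
t 6.3 slicerTCP [ -0.8 141.2  71.1] shift [-0.032 -0.046  1.565] turn -0.03 F [-0.8 -0.1 -0.1] M [ 0.01 -0.07 -0.04] w 76.7 g 0.0 q [ 0.42  0.5   1.85 -0.    0.8  -1.12]
```

View pics/g4.png

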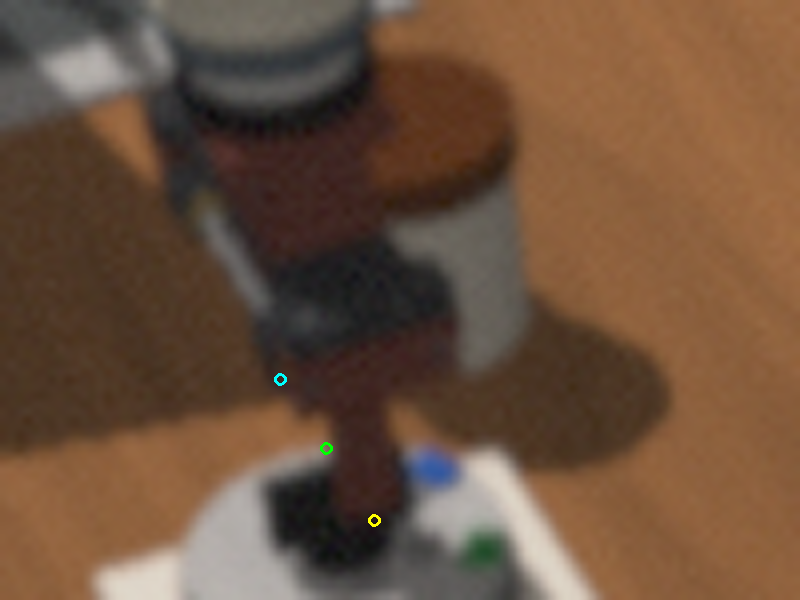

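Emit:
move_arm --steps '[[[-0.03, -0.04, 0.4], 0, 0], [[0, 0, 0.4], 0, 0], [[0, 0, 0.4], 0, 0], [[0, 0, 0.35], 0, 0.5], [[0, 0, 0], 0, 1], [[0, 0, 0], 0, 1], [[0, 0, 0], 0, 1], [[0, 0, 0], 0, 1], [[0, 0, 0], 0, 1], [[0, 0, 0], 0, 1], [[0, 0, 0], 0, 1], [[0, 0, 0], 0, 1], [[0, 0, 0], 0, 1], [[0, 0, 0], 0, 1], [[0, 0, 0], 0, 1]]'

```text
t: 7.6
ee_pos: [508.5, 238.6, 32.5]
orientation: [0.054, 3.141, 0.005]
ft_force: [-0.8, 9.4, -1.3]
width: 14.1
grasp_force: 30.0
```

Emit:
move_arm --steps '[[[0, 0.12, 0], 0, 1], [[0, 0, 0], 1, 1], [[0, 0, 0], 1, 1], [[0, 0, 0], 1, 1], [[0, 0, 0], 1, 1], [[0, 0, 0], 1, 1], [[0, 0, 0], 1, 1], [[0, 0, 0], 1, 1], [[0, 0, 0], 1, 1], [[0, 0, 0], 1, 1], [[0, 0, 0], 1, 1], [[0, 0, 0], 1, 1], [[0, 0, 0], 1, 1], [[0, 0, 0], 0, 1], [[0, 0, 0], 0, 1]]'

```text
t: 8.85
ee_pos: [507.5, 237.3, 32.4]
orientation: [-1.615, -2.695, 0.006]
ft_force: [-2.3, -12.8, 7.1]
width: 13.5
grasp_force: 30.0
```

Run:
```python
from h import *
from workcell import ctrl,cams
togo(ctrl.get_obs(),(0,140,32),-60)
```

```text
t 8.85 slicerTCP [ -0.8 140.6  32.4] shift [-0.038  0.017  0.017] turn -0.027 F [ -2.3 -12.8   7.1] M [-1.83 -0.1   0.02] w 13.5 g 30.0 q [ 0.42  0.56  1.86 -0.    0.73 -0.07]
```

Emit:
move_arm --steps '[[[0, 0, 0], 0, 0.5], [[0, 0, 0], 0, 0.2], [[0, 0, 0], 0, 0], [[0, 0, 0], 0, 0], [[0, 0, 0], 0, 0], [[0, 0, 0], 0, 0], [[0, 0, 0], 0, 0], [[0, 0, -0.9], 0, 0], [[0, 0, -0.9], 0, 0], [[0, 0, -0.9], 0, 0], [[0, 0, -0.8], 0, 0], [[0, 0, 0], 1, 0], [[0, 0, 0], 1, 0], [[0, 0, 0], 1, 0], [[0, 0, 0], 1, 0], [[0, 0, 0], 1, 0], [[0, 0, 0], 0.97, 0], [[0, 0, 0], 0, 0]]'

```text
t: 10.35
ee_pos: [508.3, 239.8, 119.9]
orientation: [-2.258, -2.184, 0.0]
ft_force: [-0.1, 0.7, 0.7]
width: 87.9
grasp_force: 0.0
```

Run:
```python
from h import *
from workcell import ctrl,cams
togo(ctrl.get_obs(),(-4,-45,14),-90)
for c in ("side",):
    d=cams.get_image(c); cv2.imwrite(f"pics/{c}2.png",d["image"][:,:,::-1])
i=cv2.imread("pics/side2.png").astype(int); b,g,r=i[...,0],i[...,1],i[...,2]
for nm,m in (("green",(g>1.4*r)&(g>1.3*b)&(g>40)),("blue",(b>1.4*g)&(b>1.8*r)&(b>80))):
    v,u=np.nonzero(m); k=(u>215)&(u<275)&(v>150)&(v<200); print(nm,k.sum(),u[k].mean(),v[k].mean())
# predicted tab px: start tabs radius from side0 green/blue
for nm,a in (("white/pointer",-90),("green0",-30),("blue0",30)):
    for rr in(55,):
        P=s2w(PS,[(rr*np.cos(np.radians(a)),140+rr*np.sin(np.radians(a)),52)]); print(nm,proj(d,P).round(1))
```

```text
t 10.35 slicerTCP [-1.000e-01  1.432e+02  1.199e+02] shift [-7.527 -0.135  4.234] turn -0.031 F [-0.1  0.7  0.7] M [-0.06  0.06  0.01] w 87.9 g 0.0 q [0.42 0.42 1.82 0.   0.9  0.45]
green 7 252.42857142857142 187.71428571428572
blue 11 265.3636363636364 178.0909090909091
white/pointer [[253.5 188. ]]
green0 [[264.5 178.3]]
blue0 [[258.4 168.7]]
```

Emit:
move_arm --steps '[[[-0.935, -0.14, 0], -0.03, 0], [[-0.935, 0, 0], 0, 0], [[-0.935, 0, 0], 0, 0], [[-0.935, 0, 0], 0, 0], [[-0.935, 0, 0], 0, 0], [[-0.935, 0, 0], 0, 0], [[-0.935, 0, 0], 0, 0], [[-0.935, 0, 0], 0, 0], [[0, 0, 0], 0, 0], [[0, 0, 0.7], 0, 0], [[0, 0, 0.7], 0, 0], [[0, 0, 0], 0, 0]]'

```text
t: 11.4
ee_pos: [497.8, 53.2, 82.7]
orientation: [-2.248, -2.191, 0.005]
ft_force: [-0.5, -0.3, 0.9]
width: 88.0
grasp_force: 0.0
```

Run:
```python
from h import *
from workcell import ctrl,cams
o=ctrl.get_obs(); togo(o,(-4,-43.6,14),-90)
ims=[]
for c,(x,y) in(("top",(240,215)),("side",(225,155))):
    d=cams.get_image(c); im=cv2.resize(d["image"][y:y+100,x:x+100,::-1],(400,400),interpolation=cv2.INTER_CUBIC)
    for P in [s2w(PS,[(-4+s*50,-45,o["ee_pos"][2]+31)])[0] for s in(-1,1)]:
        q=(proj(d,P)[0]-[x,y]+.5)*4; cv2.circle(im,tuple(int(v) for v in q),4,(0,255,255),1)
    ims.append(im)
cv2.imwrite("pics/g5.png",np.hstack(ims))
```

```text
t 11.4 slicerTCP [ -5.  -43.7  82.7] shift [0.005 0.049 2.746] turn 0.051 F [-0.5 -0.3  0.9] M [-0.06  0.17 -0.06] w 88.0 g 0.0 q [0.08 0.41 1.97 0.   0.77 0.11]
```

View pics/g5.png

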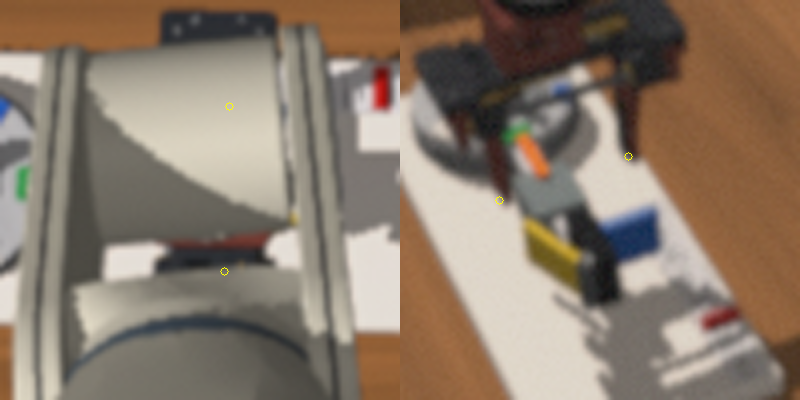

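Emit:
move_arm --steps '[[[0, 0.04, 0.7], 0, 0], [[0, 0, 0.7], 0, 0], [[0, 0, 0.7], 0, 0], [[0, 0, 0.65], 0, 0], [[0, 0, 0], 0, 0]]'

```text
t: 11.92
ee_pos: [499.7, 53.3, 14.8]
orientation: [-2.249, -2.191, 0.003]
ft_force: [-0.8, -0.1, -0.6]
width: 87.9
grasp_force: 0.0
```

Run:
```python
from h import *
from workcell import ctrl,cams
o=ctrl.get_obs(); togo(o,(-4,-58.6,14),-90)
# refine mark vs crossbar from the first pictures
d={c:cams.get_image(c) for c in("top","side")}
for c,y0 in(("top",-75),("side",-75)):
    i=cv2.imread(f"pics/{c}0.png").astype(float); b,g,r=i[...,0],i[...,1],i[...,2]
    for nm,w,(u0,u1,v0,v1) in (("blue",np.clip(b-1.3*g-20,0,60),(300,320,235,260) if c=="top" else (272,295,205,222)),("red",np.clip(r-2*np.maximum(g,b)-20,0,60),(325,345,225,245) if c=="top" else (295,315,225,240))):
        W=w[v0:v1,u0:u1]; V,U=np.mgrid[v0:v1,u0:u1]; print(c,nm,W.sum().round(),(U*W).sum()/W.sum(),(V*W).sum()/W.sum())
    print("pred blue top/red",proj(d[c],s2w(PS,[(31,-75,85),(31,-80,64),(70,-140,30),(70,-148,30)])).round(2).tolist())
```

```text
t 11.92 slicerTCP [ -3.1 -43.5  14.8] shift [-0.603 -0.038  0.033] turn 0.047 F [-0.8 -0.1 -0.6] M [-0.07  0.12  0.01] w 87.9 g 0.0 q [0.08 0.53 1.99 0.   0.62 0.11]
top blue 168.0 308.0840787119857 253.29934406678595
top red 1601.0 334.98563397876325 236.420986883198
pred blue top/red [[309.07, 248.45], [311.16, 249.23], [334.15, 236.15], [337.15, 236.21]]
side blue 148.0 282.5704607046071 213.60636856368563
side red 27.0 302.9259259259259 234.85185185185185
pred blue top/red [[281.69, 208.79], [282.87, 215.03], [304.1, 231.98], [305.26, 233.78]]
```

Emit:
move_arm --steps '[[[-0.3, -0.04, 0], 0.04, 0], [[-0.2, 0, 0], 0, 0], [[-0.1, 0, 0], 0, 0], [[-0.08, 0, 0], 0, 0], [[-0.08, 0, 0], 0, 0], [[0, 0, 0], 0, 0]]'

```text
t: 12.52
ee_pos: [499.7, 33.6, 16.6]
orientation: [2.255, 2.186, 0.001]
ft_force: [0.3, 1.3, -0.1]
width: 88.0
grasp_force: 0.8
```

```bash
cat >> h.py <<'E'
def look(cams,o,n):
    d=cams.get_image("side"); cv2.imwrite(f"pics/{n}.png",d["image"][:,:,::-1])
    i=d["image"].astype(float); r,g,b=i[...,0],i[...,1],i[...,2]
    w=np.clip(b-1.3*g-20,0,60); w[:190]=0; w[250:]=0; w[:,:265]=0; w[:,320:]=0
    V,U=np.mgrid[:400,:640]; print("blue",round(w.sum()),(U*w).sum()/w.sum(),(V*w).sum()/w.sum())
    print({y:proj(d,s2w(PS,[(33,y+5-10,64)])).round(1).tolist() for y in(-75,-85,-135,-145)})
E
python3 - <<'E'
from h import *
from workcell import ctrl,cams
o=ctrl.get_obs(); togo(o,(-4,-58.6,14),-90); look(cams,o,"p1")
E
```

```text
t 12.52 slicerTCP [ -2.5 -63.2  16.6] shift [ 0.184 -0.061  0.103] turn -0.013 F [ 0.3  1.3 -0.1] M [ 0.14 -0.08  0.03] w 88.0 g 0.8 q [ 0.04  0.53  2.   -0.    0.61  0.07]
blue 152 283.28364116094986 214.8951187335092
{-75: [[283.5, 214.8]], -85: [[284.8, 217.0]], -135: [[291.8, 228.1]], -145: [[293.2, 230.4]]}
```

Emit:
move_arm --steps '[[[-0.3, -0.04, 0.05], 0, 0], [[-0.3, 0, 0], 0, 0], [[-0.3, 0, 0], 0, 0], [[-0.3, 0, 0], 0, 0], [[-0.3, 0, 0], 0, 0], [[-0.3, 0, 0], 0, 0], [[-0.3, 0, 0], 0, 0], [[-0.2, 0, 0], 0, 0], [[-0.1, 0, 0], 0, 0], [[0, 0, 0], 0, 0], [[0, 0, 0], 0, 0]]'

```text
t: 13.48
ee_pos: [495.7, -26.2, 14.7]
orientation: [-2.256, -2.186, 0.001]
ft_force: [1.8, 1.9, 0.7]
width: 87.4
grasp_force: 1.2
```

Run:
```python
from h import *
from workcell import ctrl,cams
o=ctrl.get_obs(); togo(o,(-4,-127,14),-90); look(cams,o,"p2")
for t in("mark","grip_head","lever_arm"):
    print(t,[(np.round(x["rect"],1).tolist(),round(x["p"],2)) for x in cams.boxes_of("side",t)[:2]])
# red top edge line & blue line sizes
i=cv2.imread("pics/p2.png")
cv2.imwrite("pics/p2c.png",cv2.resize(i[190:265,240:340],(800,600),interpolation=cv2.INTER_CUBIC))
```

```text
t 13.48 slicerTCP [  -4.6 -123.1   14.7] shift [-0.157  0.025  0.03 ] turn -0.013 F [1.8 1.9 0.7] M [ 0.3  -0.26  0.12] w 87.4 g 1.2 q [-0.08  0.53  2.01 -0.    0.61 -0.05]
blue 158 291.94690265486724 228.3558786346397
{-75: [[283.5, 214.8]], -85: [[284.8, 217.0]], -135: [[291.8, 228.1]], -145: [[293.2, 230.4]]}
mark [([303.9, 233.4, 7.9, 6.2], 0.59)]
grip_head [([281.9, 230.8, 36.6, 32.1], 0.82)]
lever_arm [([272.0, 234.3, 15.2, 18.6], 0.62)]
```

View pics/p2c.png

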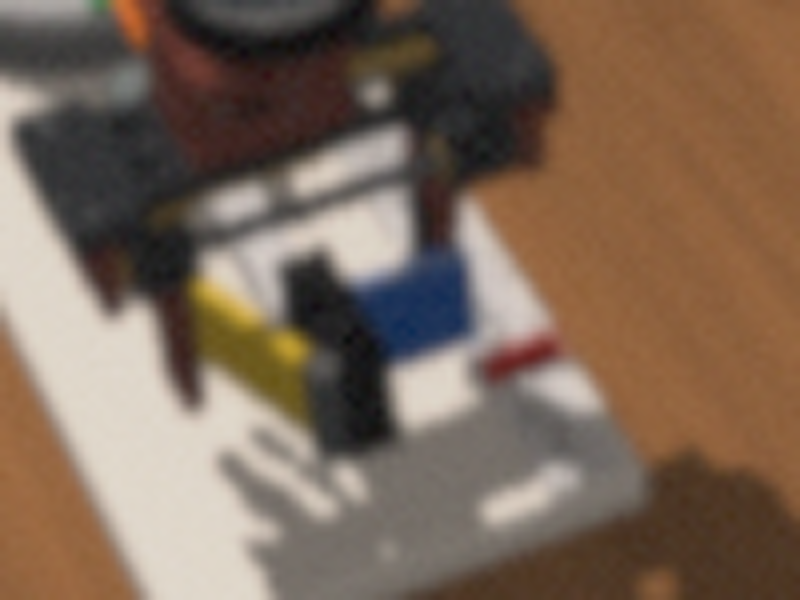

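Run:
```python
from h import *
from workcell import ctrl,cams
d=cams.get_image("side"); t=cams.get_image("top"); cv2.imwrite("pics/t3.png",t["image"][:,:,::-1])
C=lambda u:(np.array(u)+.5)/8-.5+[240,190]
for p in(PS,np.array([505.2,95.7,-.0347]),np.array([503.7,96.6,-.03])):
    def sol(u,x,z):
        f=lambda y:proj(d,s2w(p,[(x,y[0],z)]))[0]-C(u)
        return least_squares(f,[-140]).x[0]
    print("blue front bottom->idx",[round(sol(u,x,43)+5,1) for u,x in(((472,333),53),((395,360),20))],"blue back top",[round(sol(u,x,85)-5,1) for u,x in(((463,248),53),)],
     "front top right",round(sol((472,265),53,85)+5,1),
     "red foot front",[round(sol(u,x,22)+6,1) for u,x in(((488,382),55),((562,352),85))],"fin top",[round(sol(u,x,32),1) for u,x in(((485,358),55),((555,332),85))])
i=t["image"].astype(float); r,g,b=i[...,0],i[...,1],i[...,2]
for nm,w in(("blue",np.clip(b-1.3*g-20,0,60)),("red",np.clip(r-2*np.maximum(g,b)-20,0,60))):
    w=w[225:262,322:350]; V,U=np.mgrid[225:262,322:350]; print(nm,round(w.sum()),(U*w).sum()/max(w.sum(),1),(V*w).sum()/max(w.sum(),1),w.max(0).round())
```

```text
blue front bottom->idx [np.float64(-136.1), np.float64(-136.4)] blue back top [np.float64(-144.2)] front top right -143.1 red foot front [np.float64(-141.5), np.float64(-140.4)] fin top [np.float64(-145.1), np.float64(-144.4)]
blue front bottom->idx [np.float64(-134.8), np.float64(-135.2)] blue back top [np.float64(-142.9)] front top right -141.8 red foot front [np.float64(-140.2), np.float64(-138.9)] fin top [np.float64(-143.7), np.float64(-142.9)]
blue front bottom->idx [np.float64(-136.1), np.float64(-136.4)] blue back top [np.float64(-144.2)] front top right -143.1 red foot front [np.float64(-141.5), np.float64(-140.4)] fin top [np.float64(-145.1), np.float64(-144.4)]
blue 0 0.0 0.0 [0. 0. 0. 0. 0. 0. 0. 0. 0. 0. 0. 0. 0. 0. 0. 0. 0. 0. 0. 0. 0. 0. 0. 0.
 0. 0. 0. 0.]
red 0 0.0 0.0 [0. 0. 0. 0. 0. 0. 0. 0. 0. 0. 0. 0. 0. 0. 0. 0. 0. 0. 0. 0. 0. 0. 0. 0.
 0. 0. 0. 0.]
```

Emit:
move_arm --steps '[[[-0.06, 0.02, 0], 0, 0], [[-0.06, 0, 0], 0, 0], [[0, 0, 0], 0, 0], [[0, 0, 0], 0, 0], [[0, 0, 0], 0, 0], [[0, 0, 0], 0, 0], [[0, 0, 0], 0, 0.2], [[0, 0, 0], 0, 0.3], [[0, 0, 0], 0, 0.4], [[0, 0, 0], 0, 0.5], [[0, 0, 0], 0, 0.6], [[0, 0, 0], 0, 0.7], [[0, 0, 0], 0, 0.8], [[0, 0, 0], 0, 1], [[0, 0, 0], 0, 1], [[0, 0, 0], 0, 1], [[0, 0, 0], 0, 1], [[0, 0, 0], 0, 1], [[0, 0, 0], 0, 1]]'

```text
t: 15.37
ee_pos: [494.3, -28.9, 14.5]
orientation: [-2.254, -2.184, 0.004]
ft_force: [-4.0, 3.3, 4.0]
width: 27.2
grasp_force: 30.4
```

Run:
```python
from h import *
from workcell import ctrl,cams
o=ctrl.get_obs(); togo(o,(-4,-126.1,14),-90); look(cams,o,"p3")
```

```text
t 15.37 slicerTCP [  -6.  -125.8   14.5] shift [-0.012  0.079  0.021] turn -0.017 F [-4.   3.3  4. ] M [ 0.39  0.7  -0.19] w 27.2 g 30.4 q [-0.08  0.53  2.01  0.    0.61 -0.05]
blue 158 292.45177664974614 228.72017766497467
{-75: [[283.5, 214.8]], -85: [[284.8, 217.0]], -135: [[291.8, 228.1]], -145: [[293.2, 230.4]]}
```

```bash
python3 -c "
from workcell import ctrl
print(ctrl.close_job())"
```

```text
the job is handed in; nothing more can be done
None
```

The job is handed in at about 15 s of 48: the green cutter is at the pointer and released, the crossbar is within an estimated 1–2 mm of the red mark, and the gripper is still holding the lever shut on the grip with about 30 N. The first pinch on the turret bar missed because the fingertips sit about 31 mm higher than the reported TCP, and I redid it with that offset.

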